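Pair the bisque jars with their own lids

ROBOT

A 7-joint arm with a two-finger parallel gripper is mounted at the origin on a cart in front of the work surface, level with it; the furniture and walls round the work are solid. World frame = base frame: x ahead of the robot, y to its left, z up, the work surface at z = 0. Lengths are in m, angles in rad, forces in N, time in s.
With the tool pointing down it reaches from about 0.425 to 0.8 m from the base axis. Payload 8.3 kg.
Tool frame: the origin (TCP) lies between the finger pads; the fingertips stand 14 mm ahead of it and the grasp point (between the pads) lies 5 mm behind it; z points along the fingers, y is the line along which they close (so a half turn about z gives the same grasp; the last joint's range is limited). The gripper opens to 85 mm and grips with 20 to 120 N. Pads are 22 mm wide; open, the fingers measure 114 mm over their backs; the gripper's body (76 mm by 85 mm) begins 54 mm behind the grasp point. The pads swing forward as they close: fully open they stand 13 mm farther back than shut.
Start: joints at [1.043, 0.383, 0.016, 1.37, -0.006, 1.388, -0.046], TCP at [0.28, -0.559, 0.245] pointing down, gripper open.
Joint ranges: [-2.95, 2.95], [-0.25, 2.06], [-1.52, 1.56], [0.18, 2.33], [-1.44, 4.58], [0.02, 2.06], [-3.01, 3.01]. Speed limits (rad/s): [2.39, 2.39, 3.01, 3.01, 3.14, 3.14, 3.14].

INTERFACE

Orientations are given as a rotation vector (axis times angle).
In Python, from station import * gives the robot as it stands.
- The arm moves only by the shell command python3 -m jog 'ROWS'. ROWS is JSON, a list of rows, each a list of 5 numbers: the shift along the tool's x, y, z as a fraction of full scale, then the turn about the tool's z as a fraction of full scale, then the opening, from 0 (shut) to 1 (fully open). A call has 1 to 12 rows; each row is the pose to reach, as a shift and turn from the pose commanded when the call began, along the tool's axes at that moment; what a row does not reach only later rows make up. Full scale, the value 1, is 0.1 m for a shift and 90 degrees for a turn. A row lasts 1/12 s, in which the tool goes at most 41.7 mm and 7.16 degrees, less where a joint would pass 70% of its speed; a pose out of reach is approached as far as the arm can. A call with a number of a shift or a turn outside -1 to 1 is refused whole. A call with a gripper value outside its range is refused whole. The fingers move at their own pace and stop on an object; the grip force is fixed at half the most. Time passes only in rows, so rows that repeat a pose let the fingers close. It gives the time, the measured TCP pose, the force, the opening and the grip force at its end, in the units of the state.
- get_obs(): the state, without advancing time (a new reading comes with each control period).
- grab_frame(name): name is "side" or "top" or "wrist"; returns the picture (420x560x3 uint8, red, green, blue); there is no depth.
- camera_params(name): a dict with "fx", "fy", "cx", "cy" (pixels), "R" (3x3) and "t" (3): a world point X has camera coordinates R X + t. Camera axes: x right, y down, z forward; pixel columns grow to the right and rows downward; lengths in m; the calibration is good to about 2 mm. A picture is of the moment at which its call begins: read the wrist's pose just before it. camera_params takes no time and is no camera call; for the wrist camera it gives the pose at the moment of the call.
- sign_off(): hands the job in; it is judged then, once.
The state is a dict: "time_s": time; "q": joint angles; "joint_velocities": joint speeds; "joint_efforts": joint torques, N m; "eef_pos": TCP position; "ee_rot": TCP orientation; "wrist_force": force on the tool from outside, world axes, zero at the start; "ft_torque": the same for the moment, N m; "grip_width": opening from 0.0 (shut) to 1.0 (fully open); "grip_force": force on a finger pad.
Only numpy, scipy, OpenCV 4.12 (cv2) and the standard library are available. Lean on these libraries where they do the work, as an engineer would, in place of code of your own. Each camera call takes 0.05 s, during which the arm holds its last target. There are 200 camera calls.

TASK

This kiln load of bisque jars has come out with the lids mixed up among them. Put every lid on the jar it was made for (the small round, the large round, the square and the oval one), seated level with its flange down inside the mouth, so that the sets can go on to glazing together. Set the lids down gently rather than dropping them, and leave the jars standing upright where they are.

Things in the scene. Friction and masses are not known exactly. Their poses are not given: they have to be found in the camera images.
- small_round_jar: The small round jar: unglazed orange-brown terracotta, open at the top, 66 mm across the rim (76 mm at the belly), 92 mm tall, walls 6 mm, mouth 54 mm across; it holds nothing. The narrowest and tallest jar. Loose, about 0.3 kg. Origin: centre of its underside on the table, z up its axis.
- large_round_jar: The large round jar: terracotta, open, 92 mm across the rim (98 mm at the belly), 70 mm tall, walls 6 mm, mouth 80 mm across. Loose, about 0.4 kg. Origin: centre of its underside, z up.
- square_jar: The square jar: terracotta, open, straight sides 78 x 78 mm with rounded corners, 80 mm tall, walls 6 mm, mouth 66 x 66 mm with rounded corners. Loose, about 0.4 kg. Origin: centre of its underside, z up, x and y square to its sides; it stands at any yaw; the lid fits in any of four quarter turns.
- oval_jar: The oval jar: terracotta, open, an ellipse 106 x 72 mm at the rim (112 x 78 mm at the belly), 56 mm tall, walls 6 mm, mouth 94 x 60 mm. The lowest jar. Loose, about 0.3 kg. Origin: centre of its underside, z up, x along its long axis; it stands at any yaw; the lid fits either way round.
- small_round_lid: The small round jar's lid, terracotta: a disc 68 mm across with a round knob. Lies right way up. Origin: centre of the underside of its 12 mm deep flange (6 mm narrower than the mouth at its top, 16 mm at its foot), z up. Plate from 12 to 19 mm up, domed to 22; seated, the plate rests on the rim, the origin 12 mm below the rim. Knob 25 mm across, from 21 to 46 mm up. 0.06 kg.
- large_round_lid: The large round jar's lid, terracotta: a disc 94 mm across with a round knob. Lies right way up. Origin: centre of the underside of its 12 mm deep flange (6 mm narrower than the mouth at its top, 16 mm at its foot), z up. Plate from 12 to 19 mm up, domed to 22; seated, the plate rests on the rim, the origin 12 mm below the rim. Knob 25 mm across, from 21 to 46 mm up. 0.11 kg.
- square_lid: The square jar's lid, terracotta: 80 x 80 mm with a bar handle. Lies right way up. Origin: centre of the underside of its 12 mm deep flange (6 mm narrower than the mouth at its top, 16 mm at its foot), z up. Plate from 12 to 19 mm up, domed to 22; seated, the plate rests on the rim, the origin 12 mm below the rim. Bar 40 mm along x, 14 mm thick along y, from 21 to 46 mm up. 0.11 kg.
- oval_lid: The oval jar's lid, terracotta: 108 x 74 mm (long along x) with a bar handle. Lies right way up. Origin: centre of the underside of its 12 mm deep flange (6 mm narrower than the mouth at its top, 16 mm at its foot), z up. Plate from 12 to 19 mm up, domed to 22; seated, the plate rests on the rim, the origin 12 mm below the rim. Bar 44 mm along x, 14 mm thick along y, from 21 to 46 mm up. 0.1 kg.
Things that resemble listed ones, but are neither listed nor needed, are in the scene too. What is shaped like the square_lid but purple is not meant.

How it is judged:
By the outcome, as a careful person would: the job done as asked, in the order asked, and still so for the second after the job is handed in, with the robot touching nothing.
It also fails if it takes over 96 s, if anything falls off the work surface, if the arm or the gripper's body presses on something with over 40 N, if the wrist force passes 120 N, or if a joint passes its speed limit or range.

## Working session

There is one attempt and no reset: what is moved stays moved. The work goes in short steps, Python scripts to look and compute and a shell command to move; the robot and the scene stay as the last step left them, time stands still between calls to the robot, and variables do not carry over. Pictures are saved under pics/ and viewed, at most 14 in all, crops included, and the job is handed in when it is done.

```bash
mkdir -p pics; ls; python3 - <<'E'
from station import *
import cv2,numpy as np
o=get_obs();print(o['time_s'],o['eef_pos'],o['ee_rot'],o['grip_width'])
for n in("top","side"):
    cv2.imwrite(f"pics/{n}0.png",grab_frame(n)[...,::-1]); c=camera_params(n); print(n,c['fx'],c['cx'],c['cy'],np.round(-np.array(c['R']).T@c['t'],3),np.round(c['R'],2).tolist())
E
```

```text
pics
0.0 [ 0.27996731 -0.55823988  0.24426822] [-3.05523270e+00 -7.23219897e-01  7.84622670e-04] 0.9979853750853642
top 394.5894382435257 281.718256930826 216.7080589308914 [ 0.351 -0.13   1.351] [[-0.03, -1.0, -0.02], [-0.99, 0.03, -0.13], [0.13, 0.01, -0.99]]
side 396.9631136066127 279.83645550937024 210.945545631862 [0.298 0.924 0.916] [[-0.98, -0.17, -0.0], [-0.11, 0.62, -0.77], [0.14, -0.76, -0.63]]
```

View pics/top0.png

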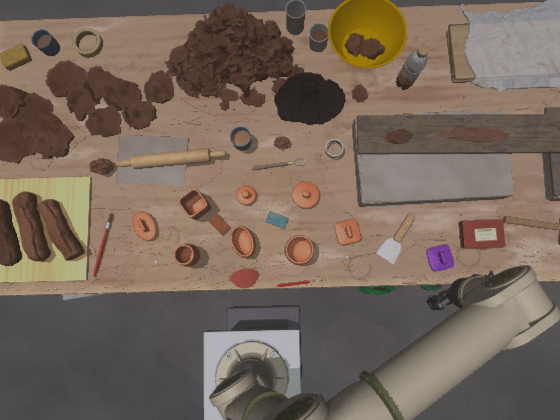

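View pics/side0.png

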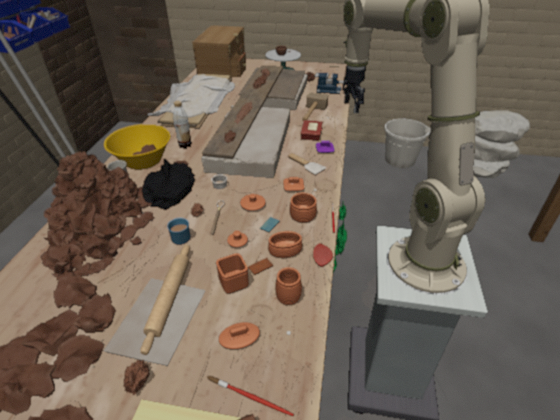

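The top view shows the lids: oval (145,226), small round (246,195), large round (306,195) and square (347,232), plus the purple one to ignore at (440,258). The jars are square (195,205), small round (187,255), oval (243,241) and large round (300,250). The brown block at (219,224) and the blue one at (277,219) are clutter.

```bash
cat > h.py <<'E'
import numpy as np,cv2
from station import *
def cast(c,u,v,z):
    R=np.array(c['R']);t=np.array(c['t']);o=-R.T@t
    d=R.T@np.array([(u-c['cx'])/c['fx'],(v-c['cy'])/c['fy'],np.ones_like(u*1.)] )
    s=(z-o[2])/d[2]; return o[:2]+s*d[:2]
def onplane(c,pts,z):  # Nx2 px -> Nx2 world on plane z
    return np.array([cast(c,float(u),float(v),z) for u,v in pts])
E
python3 - <<'E'
from h import *
im=cv2.imread('pics/top0.png');c=camera_params('top')
hsv=cv2.cvtColor(im,cv2.COLOR_BGR2HSV)
cr=im[170:280,120:370];cv2.imwrite('pics/crop0.png',cv2.resize(cr,None,fx=3.2,fy=3.2,interpolation=cv2.INTER_CUBIC)[:600,:800])
for u,v in[(145,220),(141,228),(246,190),(306,188),(340,232),(195,205),(187,247),(187,258),(243,241),(300,262),(219,224),(260,230),(244,278)]:print(u,v,hsv[v,u])
m=((hsv[...,0]<13)&(hsv[...,1]>125)&(hsv[...,2]>70)).astype('uint8')*255
m[:165]=0;m[290:]=0
n,l,s,ce=cv2.connectedComponentsWithStats(m)
for i in range(1,n):
    if s[i,4]>80:
        cn=max(cv2.findContours((l==i).astype('uint8'),0,1)[0],key=len)[:,0]
        for z in(.0155,.07): 
            w=onplane(c,cn,z).astype('f4');r=cv2.minAreaRect(w*1000);print(i,s[i],z,np.round(r[0]),np.round(r[1]),round(r[2]))
E
```

```text
145 220 [ 12 123 170]
141 228 [  9 138 174]
246 190 [  9 146 168]
306 188 [  9 145 181]
340 232 [ 11 111 182]
195 205 [ 12 105 183]
187 247 [  8 129 123]
187 258 [  9 141 112]
243 241 [ 11 109 183]
300 262 [  9 135 178]
219 224 [ 10 151 137]
260 230 [ 11  80 160]
244 278 [  2 139 145]
1 [293 181  26  27 371] 0.0155 [ 608. -204.] [92. 74.] 28
1 [293 181  26  27 371] 0.07 [ 597. -201.] [88. 71.] 28
2 [237 186  19  18 171] 0.0155 [615.   3.] [65. 48.] 46
2 [237 186  19  18 171] 0.07 [604.  -3.] [62. 46.] 46
7 [185 193  23  22 205] 0.0155 [583. 181.] [61. 70.] 36
7 [185 193  23  22 205] 0.07 [573. 168.] [58. 67.] 36
25 [133 212  23  28 309] 0.0155 [512. 358.] [95. 76.] 1
25 [133 212  23  28 309] 0.07 [505. 338.] [91. 73.] 1
29 [209 214  21  21 208] 0.0155 [509.  99.] [66. 36.] 44
29 [209 214  21  21 208] 0.07 [503.  90.] [64. 35.] 44
33 [336 219  25  26 363] 0.0155 [ 472. -337.] [78. 73.] 12
33 [336 219  25  26 363] 0.07 [ 467. -329.] [75. 70.] 12
35 [463 220  42  28 735] 0.0155 [ 451. -791.] [135.  91.] 88
35 [463 220  42  28 735] 0.07 [ 447. -764.] [130.  87.] 88
37 [231 226  23  32 351] 0.0155 [448.  21.] [102.  74.] 32
37 [231 226  23  32 351] 0.07 [444.  14.] [98. 71.] 32
38 [ 93 229  15  48 148] 0.0155 [425. 506.] [ 12. 163.] 78
38 [ 93 229  15  48 148] 0.07 [422. 480.] [ 11. 156.] 78
42 [285 236  28  29 421] 0.0155 [ 414. -170.] [90. 93.] 43
42 [285 236  28  29 421] 0.07 [ 412. -169.] [87. 89.] 43
48 [179 244  15  19 153] 0.0155 [413. 213.] [39. 59.] 70
48 [179 244  15  19 153] 0.07 [410. 199.] [38. 57.] 70
64 [230 269  29  19 387] 0.0155 [328.  19.] [78. 70.] 62
64 [230 269  29  19 387] 0.07 [329.  13.] [75. 67.] 62
```

View pics/crop0.png

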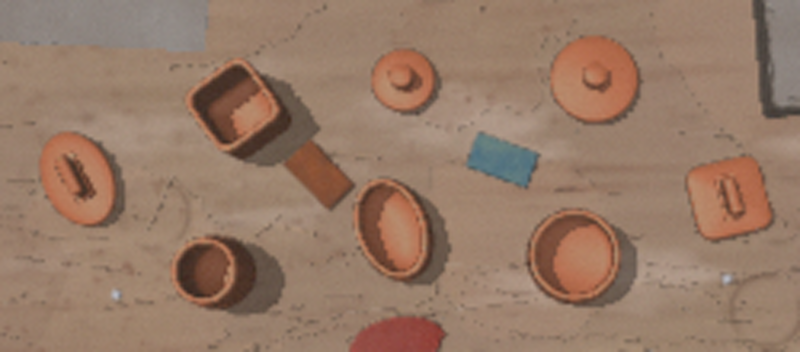

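The enlarged crop confirms the four orange lids by shape and handle (round knob small and large, square with bar, oval with bar) and the four open jars. Next come the coarse positions and the wrist camera geometry.

```bash
cat >> h.py <<'E'
from scipy.spatial.transform import Rotation as Ro
def go(xyz,yaw=None):
    """print shift needed in units of 0.1 m (tool axes) and turn (of 90deg) so that tool x axis points at world yaw(rad), mod pi"""
    o=get_obs();T=Ro.from_rotvec(o['ee_rot']).as_matrix()
    d=T.T@(np.array(xyz)-o['eef_pos'])/.1
    y0=np.arctan2(T[1,0],T[0,0]);t=0
    if yaw is not None:
        t=-((yaw-y0+np.pi/2)%np.pi-np.pi/2)/(np.pi/2)
    print('shift',np.round(d,3),'turn',round(t,3),'q7',round(o['q'][6],2),'yaw',round(np.degrees(y0),1),'tilt z',np.round(T[:,2],3),'t',round(o['time_s'],1))
E
python3 - <<'E'
from h import *
c=camera_params('top')
P=dict(sj=(206,271,.092),lj=(574,255,.07),oj=(392,229,.056),qj=(234,106,.08),sl=(404,80,.019),ll=(595,79,.019),ql=(729,198,.019),ol=(78,178,.019))
for k,(u,v,z) in P.items():
    w=cast(c,120+(u+.5)/3.2-.5,170+(v+.5)/3.2-.5,z);print(k,np.round(w,3),round(np.hypot(*w),3))
o=get_obs();T=Ro.from_rotvec(o['ee_rot']).as_matrix();w=camera_params('wrist');R=np.array(w['R'])
print(w['fx'],w['cx'],w['cy'],'cam in tool',np.round(T.T@(-R.T@w['t']-o['eef_pos']),3),np.round((T.T@R.T),2).tolist())
go((.6,-.27,.245))
E
```

```text
sj [0.406 0.2  ] 0.453
lj [ 0.413 -0.168] 0.446
oj [0.445 0.018] 0.446
qj [0.574 0.175] 0.6
sl [0.608 0.007] 0.608
ll [ 0.602 -0.198] 0.634
ql [ 0.471 -0.335] 0.578
ol [0.512 0.356] 0.624
326.0750907494642 282.0484972604816 210.27216572726502 cam in tool [ 0.066  0.    -0.128] [[0.0, -0.97, -0.26], [1.0, 0.0, -0.0], [0.0, -0.26, 0.97]]
shift [ 4.153e+00 -1.142e+00 -4.000e-03] turn 0 q7 -0.05 yaw 26.6 tilt z [-0.001  0.002 -1.   ] t 0.1
```

```bash
python3 -m jog '[[1,-0.9,0,0.296,1],[1,-0.9,0,0.296,1],[1,-0.9,0,0.296,1],[1,-0.9,0,0.296,1]]'
python3 -m jog '[[0.7,-1,0,0,1],[0.7,-1,0,0,1],[0.7,-1,0,0,1]]'
python3 -m jog '[[0.7,-1,0,0,1],[0.7,-1,0,0,1],[0.7,-1,0,0,1],[0.7,-1,0,0,1]]'
python3 - <<'E'
from h import *
w=camera_params('wrist');im=grab_frame('wrist')[...,::-1]
cv2.imwrite('pics/w1.png',im);import pickle;pickle.dump(w,open('w1.pkl','wb'))
go((.602,-.198,.245),0)
E
```

```text
time_s: 0.43
eef_pos: [0.3329, -0.4273, 0.245]
ee_rot: [-3.139, -0.001, -0.002]
wrist_force: [0.8, -0.6, 0.9]
grip_width: 1.001
grip_force: 0.0
time_s: 0.68
eef_pos: [0.3998, -0.3314, 0.2451]
ee_rot: [-3.141, 0.001, 0.0]
wrist_force: [1.9, -0.1, -0.9]
grip_width: 1.002
grip_force: 0.0
time_s: 1.02
eef_pos: [0.4737, -0.2243, 0.2451]
ee_rot: [-3.138, -0.019, -0.003]
wrist_force: [1.1, 1.1, -0.0]
grip_width: 1.002
grip_force: 0.0
shift [ 1.306 -0.291  0.   ] turn 0.006 q7 -1.2 yaw 0.5 tilt z [ 0.     0.002 -1.   ] t 1.1
```

View pics/w1.png

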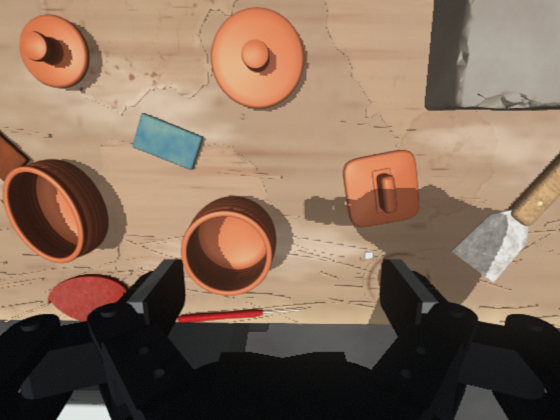

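The wrist view shows the large lid (256,58), square lid (381,188), large jar rim (229,252), oval jar (44,210) and small lid (54,50). Next I take the left half.

```bash
for i in 1; do
python3 -m jog '[[0.1,-1,0,0,1],[0.1,-1,0,0,1],[0.1,-1,0,0,1]]'
python3 -m jog '[[0,-1,0,0,1],[0,-1,0,0,1],[0,-1,0,0,1]]'
python3 -m jog '[[0,-1,0,0,1],[0,-1,0,0,1],[0,-1,0,0,1]]'
python3 -m jog '[[0,-1,0,0,1],[0,-1,0,0,1],[0,-1,0,0,1],[0,-1,0,0,1],[0,-1,0,0,1]]'; done | grep -E "time|pos"
python3 - <<'E'
from h import *
w=camera_params('wrist');im=grab_frame('wrist')[...,::-1]
cv2.imwrite('pics/w2.png',im);import pickle;pickle.dump(w,open('w2.pkl','wb'))
go((.602,-.198,.245),0)
E
```

```text
time_s: 1.32
eef_pos: [0.4794, -0.1286, 0.2451]
time_s: 1.57
eef_pos: [0.4787, -0.0283, 0.2453]
time_s: 1.82
eef_pos: [0.4784, 0.0716, 0.2454]
time_s: 2.23
eef_pos: [0.4792, 0.1667, 0.2449]
shift [1.229e+00 3.632e+00 1.000e-03] turn -0.001 q7 -2.04 yaw -0.1 tilt z [-0.001 -0.001 -1.   ] t 2.3
```

View pics/w2.png

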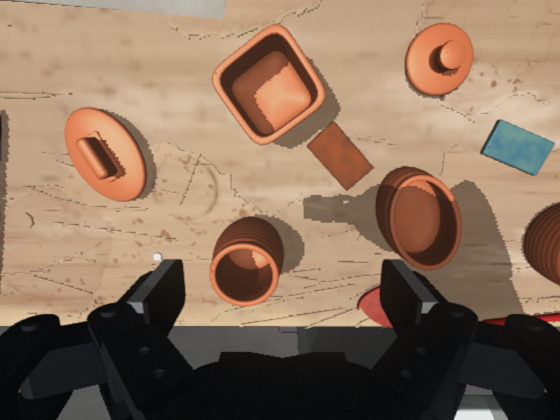

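The second wrist view shows the oval lid (106,154), square jar (268,84), small lid (438,60), small jar rim (245,273) and oval jar (424,222). Next I fit the outlines.

```bash
cat > meas.py <<'E'
from h import *
import pickle
Z=dict(sj=.092,lj=.07,oj=.056,qj=.08,sl=.0155,ll=.0155,ql=.0155,ol=.0155)
def meas(f,P,thr=165,hm=16):
    im=cv2.imread(f'pics/{f}.png');w=pickle.load(open(f'{f}.pkl','rb'))
    hsv=cv2.cvtColor(im,cv2.COLOR_BGR2HSV);dbg=im.copy()
    for k,(u,v) in P.items():
        T=thr if k[1]=='j' else 120
        m=((hsv[...,0]<hm)&(hsv[...,1]>(100 if k[1]=='j' else 125))&(hsv[...,2]>T)).astype('uint8')
        if k[1]=='l': m=cv2.morphologyEx(m,2,np.ones((3,3),'uint8'))
        n,l,s,_=cv2.connectedComponentsWithStats(m)
        sub=l[v-60 if v>60 else 0:v+60,max(u-60,0):u+60];i=np.bincount(sub[sub>0]).argmax()
        cn=max(cv2.findContours((l==i).astype('uint8'),0,1)[0],key=len)
        h=cv2.convexHull(cn);cv2.drawContours(dbg,[h],0,(0,255,0),1)
        g=onplane(w,h[:,0],Z[k]).astype('f4')*1000
        if k[0] in'q': r=cv2.minAreaRect(g)
        else:
            fill=np.zeros_like(m);cv2.drawContours(fill,[h],0,1,-1)
            c2=cv2.findContours(fill,0,1)[0][0];r=cv2.fitEllipse(onplane(w,c2[:,0],Z[k]).astype('f4')*1000)
        print(f,k,np.round(r[0],1),np.round(r[1],1),round(r[2],1))
    cv2.imwrite(f'pics/{f}d.png',dbg)
E
python3 - <<'E'
from meas import *
meas('w1',dict(lj=(229,252),oj=(44,210),ll=(256,58),ql=(381,188),sl=(54,50)))
meas('w2',dict(sj=(245,273),oj=(424,222),qj=(268,84),ol=(106,154),sl=(438,60)))
a=cv2.imread('pics/w1d.png')[:310,:430];b=cv2.imread('pics/w2d.png')[:310,50:480]
cv2.imwrite('pics/d1.png',cv2.resize(np.vstack([a,b]),None,fx=.96,fy=.96))
E
```

```text
w1 lj [ 411.5 -168.4] [90.1 90.7] 103.5
w1 oj [444.7  18.9] [ 70.8 103.8] 109.6
w1 ll [ 601.5 -196.8] [92.8 93.3] 10.0
w1 ql [ 470.1 -334.4] [78.6 79.6] 11.6
w1 sl [606.2   8.8] [66.2 66.7] 78.9
w2 sj [405.1 202.7] [64.5 65.1] 160.6
w2 oj [484.   22.5] [19.2 59.8] 166.0
w2 qj [574.1 177.9] [76.8 77.5] 35.6
w2 ol [509.4 358.6] [ 72.6 106.7] 117.7
w2 sl [606.5   8.2] [66.7 67.3] 148.3
```

View pics/d1.png

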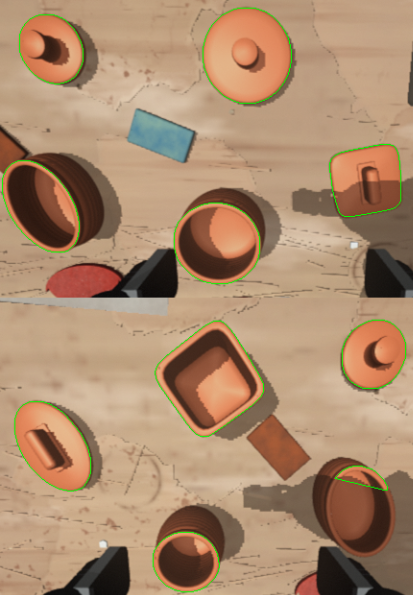

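Fits match the given sizes within 1–2 mm: small jar (405,203), large jar (411.5,−168), oval jar (444.5,19) with long axis at 19.6°, and square jar (574,178) at 35.6°. The lids come out at small (606.3,8.5), large (601.5,−197), square (470,−334.5) with bar at 11.6°, and oval (509.5,358.5) at 27.7°. I start with the small lid.

```bash

python3 -m jog '[[0.64,0.8,0.7,0,1],[0.64,0.8,0.7,0,1],[0.64,0.8,0.7,0,1],[0.64,0.8,0.7,0,1]]'|grep -E "time|pos"
python3 -m jog '[[0.63,0.78,0.7,0,0.7],[0.63,0.78,0.7,0,0.7],[0.63,0.78,0.7,0,0.7],[0.63,0.78,0.7,0,0.7],[0.63,0.78,0.7,0,0.7],[0.63,0.78,0.7,0,0.7]]'
python3 -c "
from h import *
go((.6063,.0085,.037),0)"
```

```text
time_s: 2.62
eef_pos: [0.5443, 0.0753, 0.1697]
time_s: 3.12
eef_pos: [0.6059, 0.0069, 0.105]
ee_rot: [3.141, -0.004, -0.002]
wrist_force: [0.7, 0.7, 0.4]
grip_width: 0.696
grip_force: 0.0
shift [ 0.004 -0.016  0.68 ] turn -0.002 q7 -1.78 yaw -0.2 tilt z [-0.001 -0.    -1.   ] t 3.1
```

```bash

python3 -m jog '[[0,-0.015,0.3,0,0.7],[0,-0.015,0.5,0,0.7],[0,-0.015,0.6,0,0.7],[0,-0.015,0.68,0,0.7],[0,-0.015,0.68,0,0.7],[0,-0.015,0.68,0,0.7]]'
python3 -m jog '[[0,0,0,0,0.15],[0,0,0,0,0.15],[0,0,0,0,0.15],[0,0,0,0,0.15],[0,0,0,0,0.15],[0,0,0,0,0.15],[0,0,0,0,0.15]]'
```

```text
time_s: 3.62
eef_pos: [0.6067, 0.0104, 0.0383]
ee_rot: [-3.141, -0.0, -0.002]
wrist_force: [0.5, -0.2, 0.1]
grip_width: 0.702
grip_force: 0.0
time_s: 4.2
eef_pos: [0.6072, 0.0102, 0.0387]
ee_rot: [-3.142, 0.0, -0.004]
wrist_force: [-1.2, 0.4, 5.9]
grip_width: 0.269
grip_force: 58.7
```

```bash

python3 -m jog '[[0,0,-0.15,0,0.15],[0,0,-0.5,0,0.15],[0,0,-0.9,0,0.15],[0,0,-1,0,0.15]]'
python3 -m jog '[[-0.3,-0.3,-0.3,0,0.15],[-0.6,-0.6,-0.3,0,0.15],[-0.9,-0.9,-0.3,0,0.15],[-1,-0.96,-0.3,0,0.15],[-1,-0.96,-0.3,0,0.15]]'|grep -E "time|pos"
python3 -m jog '[[-0.3,-0.3,0,0,0.15],[-0.6,-0.6,0,0,0.15],[-0.9,-0.85,0,0,0.15],[-1,-0.96,0,0,0.15],[-1,-0.96,0,0,0.15],[-1,-0.96,0,0,0.15],[-1,-0.96,0,0,0.15]]'
python3 - <<'E'
from h import *
go((.4055,.2027,.1187),0)
cv2.imwrite('pics/w3.png',grab_frame('wrist')[...,::-1])
E
```

```text
time_s: 4.53
eef_pos: [0.6091, 0.0106, 0.144]
ee_rot: [-3.141, -0.0, -0.013]
wrist_force: [1.7, 0.3, 0.8]
grip_width: 0.268
grip_force: 58.8
time_s: 4.95
eef_pos: [0.5027, 0.1112, 0.1682]
time_s: 5.53
eef_pos: [0.4073, 0.2012, 0.1676]
ee_rot: [3.141, -0.002, 0.001]
wrist_force: [-0.0, 0.0, -0.8]
grip_width: 0.27
grip_force: 59.0
shift [-0.018 -0.015  0.489] turn -0.001 q7 -2.16 yaw -0.1 tilt z [ 0.001 -0.    -1.   ] t 5.5
```

View pics/w3.png

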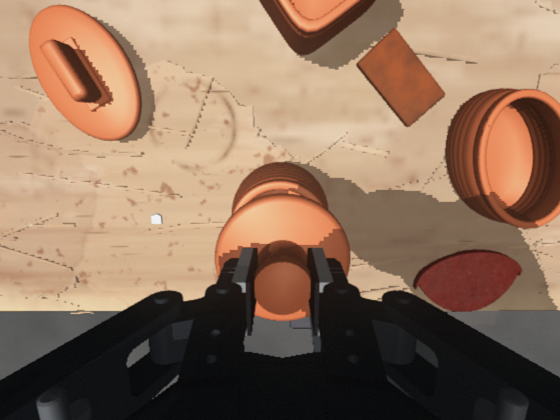

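The lid is held level over the small jar (lid around (283,255), jar rim behind it at (280,200)). Lowering it now.

```bash

python3 -m jog '[[-0.018,-0.015,0.1,0,0.15],[-0.018,-0.015,0.2,0,0.15],[-0.018,-0.015,0.3,0,0.15],[-0.018,-0.015,0.36,0,0.15],[-0.018,-0.015,0.42,0,0.15],[-0.018,-0.015,0.46,0,0.15],[-0.018,-0.015,0.47,0,0.15],[-0.018,-0.015,0.47,0,0.15]]'
python3 -c "
from h import *
go((.4055,.2027,.1187),0)"
```

```text
time_s: 6.25
eef_pos: [0.4044, 0.2036, 0.1201]
ee_rot: [-3.142, 0.0, 0.001]
wrist_force: [0.2, 0.6, -0.9]
grip_width: 0.27
grip_force: 59.0
shift [0.011 0.009 0.014] turn -0.0 q7 -2.2 yaw -0.0 tilt z [-0.001  0.    -1.   ] t 6.2
```

```bash

python3 -m jog '[[0,0,0.01,0,0.15],[0,0,0.02,0,0.15],[0,0,0.02,0,0.15]]'
python3 -m jog '[[0,0,0.01,0,0.15],[0,0,0.01,0,0.15]]'
```

```text
time_s: 6.5
eef_pos: [0.4048, 0.2038, 0.1187]
ee_rot: [-3.141, 0.0, -0.001]
wrist_force: [-0.6, 0.5, -0.3]
grip_width: 0.271
grip_force: 59.0
time_s: 6.67
eef_pos: [0.4052, 0.204, 0.1186]
ee_rot: [-3.141, 0.0, -0.003]
wrist_force: [-3.6, -2.0, 10.1]
grip_width: 0.27
grip_force: 59.9
```

```bash

python3 -m jog '[[0,0,0,0,0.4],[0,0,0,0,0.6],[0,0,0,0,0.6],[0,0,0,0,0.6],[0,0,-0.2,0,0.6],[0,0,-0.6,0,0.6],[0,0,-0.9,0,0.6],[0,0,-0.9,0,0.6]]'
python3 -m jog '[[0.5,1,0,0,0.7],[0.5,1,0,0,0.7],[0.5,1,0,0,0.7]]'|grep -E "time|pos"
python3 - <<'E'
from h import *
cv2.imwrite('pics/w4.png',grab_frame('wrist')[...,::-1])
E
python3 -m jog '[[0.5,1,0.2,0,0.7],[0.5,1,0.2,0,0.7],[0.5,1,0.2,0,0.7]]'|grep -E "time|pos"
python3 -m jog '[[0.5,1,0.3,0,0.7],[0.5,1,0.3,0,0.7],[0.5,1,0.3,0,0.7]]'|grep -E "time|pos"
python3 -m jog '[[0.46,1,0.4,0,0.7],[0.46,1,0.4,0,0.7],[0.46,1,0.4,0,0.7],[0.46,1,0.4,0,0.7],[0.46,1,0.4,0,0.7]]'|grep -E "time|pos"
python3 -c "
from h import *
go((.6015,-.1968,.0385),0)"
```

```text
time_s: 7.33
eef_pos: [0.407, 0.2053, 0.2132]
ee_rot: [-3.138, -0.0, -0.013]
wrist_force: [0.4, 0.3, 0.2]
grip_width: 0.601
grip_force: 0.0
time_s: 7.58
eef_pos: [0.4556, 0.1003, 0.2074]
time_s: 7.88
eef_pos: [0.5053, 0.0002, 0.1867]
time_s: 8.13
eef_pos: [0.5549, -0.0999, 0.1561]
time_s: 8.55
eef_pos: [0.5995, -0.1989, 0.115]
shift [ 0.022 -0.021  0.765] turn -0.003 q7 -1.4 yaw -0.2 tilt z [-0.003  0.001 -1.   ] t 8.6
```

View pics/w4.png

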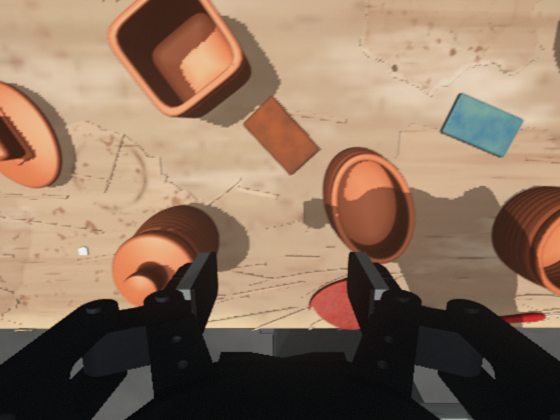

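The small lid sits flush on its jar at (160,268). Next is the large lid.

```bash

python3 -m jog '[[0.02,-0.02,0.3,0,0.7],[0.02,-0.02,0.5,0,0.7],[0.02,-0.02,0.65,0,0.7],[0.02,-0.02,0.76,0,0.7],[0.02,-0.02,0.76,0,0.7],[0.02,-0.02,0.76,0,0.7]]'
python3 -m jog '[[0,0,0,0,0.15],[0,0,0,0,0.15],[0,0,0,0,0.15],[0,0,0,0,0.15],[0,0,0,0,0.15],[0,0,0,0,0.15],[0,0,0,0,0.15]]'
```

```text
time_s: 9.05
eef_pos: [0.6025, -0.1935, 0.0415]
ee_rot: [-3.141, -0.002, 0.0]
wrist_force: [1.0, 0.2, -0.0]
grip_width: 0.698
grip_force: 0.0
time_s: 9.63
eef_pos: [0.6034, -0.1947, 0.043]
ee_rot: [3.141, -0.0, 0.004]
wrist_force: [-1.2, 0.9, 5.4]
grip_width: 0.269
grip_force: 58.6
```

```bash

python3 -m jog '[[0,0,-0.15,0,0.15],[0,0,-0.4,0,0.15],[0,0,-0.8,0,0.15],[0,0,-1,0,0.15]]'
python3 -m jog '[[-0.3,-0.1,0,0,0.15],[-0.6,-0.13,0,0,0.15],[-0.9,-0.13,0,0,0.15],[-0.95,-0.13,0,0,0.15],[-0.95,-0.13,0,0,0.15]]'|grep -E "time|pos"
python3 -m jog '[[-0.3,-0.1,0,0,0.15],[-0.6,-0.13,0,0,0.15],[-0.9,-0.13,0,0,0.15],[-0.95,-0.13,0,0,0.15],[-0.95,-0.13,0,0,0.15],[-0.95,-0.13,0,0,0.15],[-0.95,-0.13,0,0,0.15],[-0.95,-0.13,0,0,0.15]]'
python3 - <<'E'
from h import *
go((.413,-.1684,.100),0)
E
```

```text
time_s: 9.97
eef_pos: [0.6037, -0.1947, 0.1457]
ee_rot: [3.141, -0.0, 0.006]
wrist_force: [0.4, -0.8, 0.4]
grip_width: 0.271
grip_force: 58.9
time_s: 10.38
eef_pos: [0.5057, -0.1821, 0.1418]
time_s: 11.05
eef_pos: [0.4139, -0.1682, 0.1415]
ee_rot: [-3.141, -0.001, -0.001]
wrist_force: [0.3, -0.1, -0.8]
grip_width: 0.272
grip_force: 59.0
shift [-0.01   0.002  0.415] turn 0.0 q7 -1.28 yaw 0.0 tilt z [ 0.001  0.    -1.   ] t 11.1
```

```bash

python3 -m jog '[[-0.01,0,0.1,0,0.15],[-0.01,0,0.2,0,0.15],[-0.01,0,0.28,0,0.15],[-0.01,0,0.34,0,0.15],[-0.01,0,0.38,0,0.15],[-0.01,0,0.39,0,0.15],[-0.01,0,0.39,0,0.15]]'
python3 -m jog '[[0,0,0.01,0,0.15],[0,0,0.02,0,0.15],[0,0,0.02,0,0.15]]'
python3 -m jog '[[0,0,0.01,0,0.15],[0,0,0.01,0,0.15]]'
```

```text
time_s: 11.63
eef_pos: [0.4113, -0.1683, 0.1019]
ee_rot: [-3.141, 0.0, 0.001]
wrist_force: [-0.1, -0.0, -0.3]
grip_width: 0.267
grip_force: 58.8
time_s: 11.88
eef_pos: [0.4119, -0.1685, 0.101]
ee_rot: [3.141, -0.0, 0.002]
wrist_force: [-0.9, 0.5, 1.9]
grip_width: 0.268
grip_force: 59.2
time_s: 12.05
eef_pos: [0.412, -0.1686, 0.1009]
ee_rot: [3.141, -0.0, 0.002]
wrist_force: [-5.4, 2.2, 14.4]
grip_width: 0.264
grip_force: 60.5
```

```bash

python3 -m jog '[[0,0,0,0,0.4],[0,0,0,0,0.6],[0,0,0,0,0.6],[0,0,0,0,0.6],[0,0,-0.2,0,0.6],[0,0,-0.6,0,0.6],[0,0,-1,0,0.6],[0,0,-1,0,0.6]]'|grep -E "time|pos"
python3 -m jog '[[0.29,0.83,0,0,0.6],[0.29,0.83,0,0,0.6],[0.29,0.83,0,0,0.6],[0.29,0.83,0,0,0.6]]'|grep -E "time|pos"
python3 - <<'E'
from h import *
import pickle
pickle.dump(camera_params('wrist'),open('w5.pkl','wb'))
cv2.imwrite('pics/w5.png',grab_frame('wrist')[...,::-1])
E
python3 -m jog '[[0.29,0.83,0.5,-0.129,0.6],[0.29,0.83,0.9,-0.129,0.6],[0.29,0.83,0.9,-0.129,0.6],[0.29,0.83,0.9,-0.129,0.6],[0.29,0.83,0.9,-0.129,0.6]]'|grep -E "time|pos"
python3 -c "
from h import *
import math
go((.470,-.3345,.0385),math.radians(11.6))"
```

```text
time_s: 12.72
eef_pos: [0.4149, -0.1695, 0.2066]
time_s: 13.05
eef_pos: [0.4402, -0.2543, 0.1986]
time_s: 13.52
eef_pos: [0.4678, -0.3334, 0.1061]
shift [0.022 0.018 0.676] turn -0.001 q7 -0.86 yaw 11.5 tilt z [-0.005  0.004 -1.   ] t 13.5
```

View pics/w5.png

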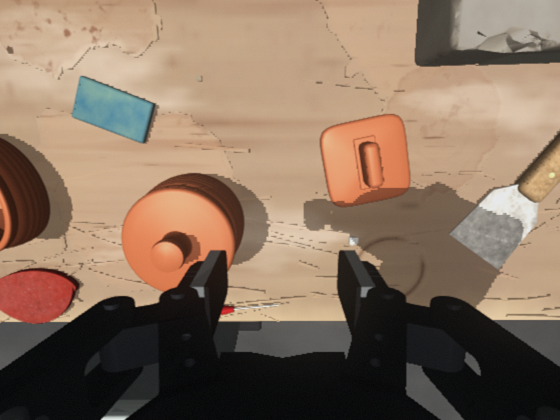

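The large lid is seated at (180,240). I re-measure the square lid from this closer view, then grasp it.

```bash

python3 - <<'E'
from meas import *
meas('w5',dict(ql=(366,160)))
E
python3 -m jog '[[0.02,0.02,0.3,0,0.6],[0.02,0.02,0.5,0,0.6],[0.02,0.02,0.6,0,0.6],[0.02,0.02,0.68,0,0.6],[0.02,0.02,0.68,0,0.6],[0.02,0.02,0.68,0,0.6]]'
python3 -m jog '[[0,0,0,0,0],[0,0,0,0,0],[0,0,0,0,0],[0,0,0,0,0],[0,0,0,0,0],[0,0,0,0,0],[0,0,0,0,0],[0,0,0,0,0]]'
python3 -c "
from h import *
go((.470,-.3345,.0385),np.radians(11.6))"
```

```text
w5 ql [ 470.1 -334. ] [78.7 79.7] 11.7
time_s: 14.02
eef_pos: [0.4725, -0.3357, 0.0427]
ee_rot: [3.125, 0.319, 0.002]
wrist_force: [0.8, 0.4, 1.2]
grip_width: 0.601
grip_force: 0.0
time_s: 14.68
eef_pos: [0.4725, -0.3364, 0.0425]
ee_rot: [3.124, 0.317, 0.002]
wrist_force: [-1.6, 1.7, 6.4]
grip_width: 0.149
grip_force: 60.0
shift [-0.021 -0.024  0.04 ] turn -0.0 q7 -0.87 yaw 11.6 tilt z [ 0.002 -0.001 -1.   ] t 14.7
```

```bash

python3 -m jog '[[0,0,-0.15,0,0],[0,0,-0.4,0,0],[0,0,-0.8,0,0],[0,0,-1,0,0],[0,0,-1,0,0]]'
python3 -m jog '[[0.1,-0.2,-0.2,0,0],[0.2,-0.5,-0.4,0,0],[0.41,-0.97,-0.5,0,0],[0.41,-0.97,-0.5,0,0]]'|grep -E "time|pos"
python3 -m jog '[[0.17,-0.4,0,0,0],[0.34,-0.8,0,0,0],[0.41,-0.97,0,0,0]]'|grep -E "time|pos"
python3 -m jog '[[0.17,-0.4,0,0,0],[0.34,-0.8,0,0,0],[0.41,-0.97,0,0,0]]'|grep -E "time|pos"
python3 -m jog '[[0.17,-0.4,0,0,0],[0.34,-0.8,0,0,0],[0.41,-0.97,0,0,0]]'|grep -E "time|pos"
python3 -m jog '[[0.17,-0.4,0,-0.05,0],[0.3,-0.7,0,-0.12,0],[0.36,-0.9,0,-0.18,0],[0.41,-0.97,0,-0.24,0],[0.41,-0.97,0,-0.267,0],[0.41,-0.97,0,-0.267,0],[0.41,-0.97,0,-0.267,0],[0.41,-0.97,0,-0.267,0]]'
python3 - <<'E'
from h import *
go((.5758,.1791,.1105),np.radians(35.6))
cv2.imwrite('pics/w6.png',grab_frame('wrist')[...,::-1])
E
```

```text
time_s: 15.1
eef_pos: [0.4743, -0.3376, 0.1471]
ee_rot: [3.12, 0.317, 0.011]
wrist_force: [0.4, -0.1, -0.7]
grip_width: 0.151
grip_force: 59.1
time_s: 15.43
eef_pos: [0.495, -0.2259, 0.1931]
time_s: 15.68
eef_pos: [0.5136, -0.1237, 0.1909]
time_s: 15.93
eef_pos: [0.5337, -0.0202, 0.1908]
time_s: 16.18
eef_pos: [0.5539, 0.083, 0.1908]
time_s: 16.85
eef_pos: [0.575, 0.1796, 0.1909]
ee_rot: [2.992, 0.957, -0.001]
wrist_force: [-0.7, 0.3, -0.7]
grip_width: 0.147
grip_force: 59.1
shift [0.005 0.009 0.804] turn -0.001 q7 -1.46 yaw 35.5 tilt z [-0.001 -0.    -1.   ] t 16.9
```

View pics/w6.png

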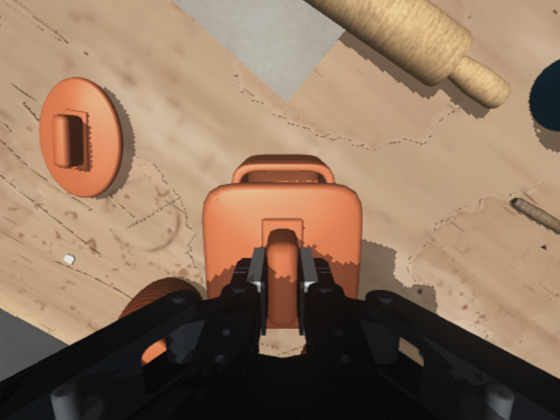

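The square lid is squared up with the jar rim behind it (jar at x≈283, lid at x≈282). Lowering.

```bash

python3 -m jog '[[0.005,0.01,0.15,0,0],[0.005,0.01,0.3,0,0],[0.005,0.01,0.45,0,0],[0.005,0.01,0.58,0,0],[0.005,0.01,0.66,0,0],[0.005,0.01,0.72,0,0],[0.005,0.01,0.76,0,0],[0.005,0.01,0.77,0,0],[0.005,0.01,0.77,0,0]]'
python3 -m jog '[[0,0,0.01,0,0],[0,0,0.02,0,0],[0,0,0.02,0,0]]'
python3 -m jog '[[0,0,0.01,0,0],[0,0,0.01,0,0]]'
```

```text
time_s: 17.65
eef_pos: [0.5762, 0.1799, 0.1146]
ee_rot: [-2.991, -0.961, -0.001]
wrist_force: [-0.8, 0.9, -0.7]
grip_width: 0.152
grip_force: 59.1
time_s: 17.9
eef_pos: [0.5762, 0.1799, 0.1126]
ee_rot: [-2.991, -0.961, -0.001]
wrist_force: [-0.2, 0.5, -0.6]
grip_width: 0.142
grip_force: 59.1
time_s: 18.07
eef_pos: [0.5761, 0.1798, 0.1113]
ee_rot: [-2.991, -0.961, -0.0]
wrist_force: [0.1, -0.9, -0.5]
grip_width: 0.145
grip_force: 59.1
```

```bash

python3 -m jog '[[0,0,0.005,0,0],[0,0,0.01,0,0],[0,0,0.01,0,0]]'|grep -E "pos|force"
python3 -m jog '[[0,0,0.005,0,0],[0,0,0.005,0,0]]'|grep -E "pos|force"
```

```text
eef_pos: [0.5761, 0.1799, 0.1105]
wrist_force: [-1.1, -0.1, 0.7]
grip_force: 59.4
eef_pos: [0.5762, 0.18, 0.1106]
wrist_force: [-2.0, -1.1, 4.4]
grip_force: 59.9
```

```bash

python3 -m jog '[[0,0,0,0,0.3],[0,0,0,0,0.5],[0,0,0,0,0.5],[0,0,0,0,0.5],[0,0,-0.2,0,0.5],[0,0,-0.6,0,0.5],[0,0,-1,0,0.5],[0,0,-1,0,0.5]]'|grep -E "time|pos"
python3 -m jog '[[0.25,-0.92,0,0,0.6],[0.25,-0.92,0,0,0.6],[0.25,-0.92,0,0,0.6],[0.25,-0.92,0,0,0.6]]'|grep -E "time|pos"
python3 - <<'E'
from h import *
import pickle
pickle.dump(camera_params('wrist'),open('w7.pkl','wb'))
cv2.imwrite('pics/w7.png',grab_frame('wrist')[...,::-1])
E
python3 -m jog '[[0.25,-0.92,0.5,0.088,0.6],[0.25,-0.92,0.9,0.088,0.6],[0.25,-0.92,0.9,0.088,0.6],[0.25,-0.92,0.9,0.088,0.6],[0.25,-0.92,0.9,0.088,0.6]]'|grep -E "time|pos"
python3 -c "
from h import *
go((.5094,.3586,.04),np.radians(27.7))"
```

```text
time_s: 19.15
eef_pos: [0.5792, 0.1817, 0.2186]
time_s: 19.48
eef_pos: [0.5396, 0.2752, 0.2101]
time_s: 19.95
eef_pos: [0.5068, 0.359, 0.1164]
shift [0.026 0.016 0.763] turn 0.002 q7 -1.95 yaw 27.9 tilt z [-0.005 -0.002 -1.   ] t 19.9
```

View pics/w7.png

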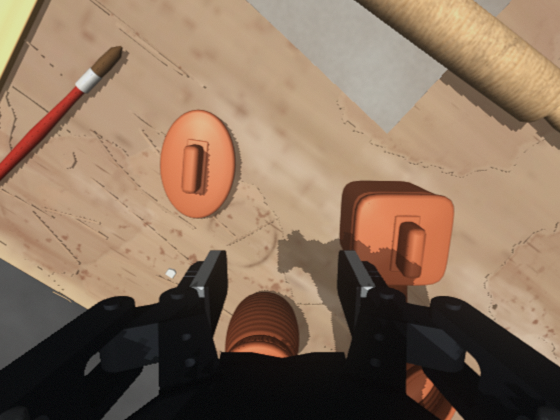

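The square lid is seated at (405,238). Now I re-measure the oval lid at (198,163) and grasp it.

```bash

python3 - <<'E'
from meas import *
meas('w7',dict(ol=(198,163)))
E
python3 -m jog '[[0.02,0.02,0.3,0,0.6],[0.02,0.02,0.5,0,0.6],[0.02,0.02,0.65,0,0.6],[0.02,0.02,0.74,0,0.6],[0.02,0.02,0.76,0,0.6],[0.02,0.02,0.76,0,0.6]]'
python3 -m jog '[[0,0,0,0,0],[0,0,0,0,0],[0,0,0,0,0],[0,0,0,0,0],[0,0,0,0,0],[0,0,0,0,0],[0,0,0,0,0],[0,0,0,0,0]]'
python3 -c "
from h import *
go((.5094,.3586,.04),np.radians(27.7))"
```

```text
w7 ol [509.6 357.8] [ 72.8 106.9] 117.7
time_s: 20.45
eef_pos: [0.5134, 0.3567, 0.0445]
ee_rot: [3.051, 0.75, 0.001]
wrist_force: [0.4, -0.5, 0.6]
grip_width: 0.599
grip_force: 0.0
time_s: 21.12
eef_pos: [0.5128, 0.3583, 0.0451]
ee_rot: [-3.049, -0.752, -0.003]
wrist_force: [-1.0, -0.3, 6.9]
grip_width: 0.148
grip_force: 59.5
shift [-0.029 -0.018  0.051] turn 0.0 q7 -1.98 yaw 27.7 tilt z [ 0.002  0.001 -1.   ] t 21.1
```

```bash

python3 -m jog '[[0,0,-0.15,0,0],[0,0,-0.4,0,0],[0,0,-0.8,0,0],[0,0,-1,0,0],[0,0,-1,0,0]]'
python3 -m jog '[[-0.15,0.2,-0.3,0,0],[-0.4,0.5,-0.5,0,0],[-0.72,0.9,-0.5,0,0],[-0.72,0.9,-0.5,0,0]]'|grep -E "time|pos"
python3 -m jog '[[-0.3,0.35,0,0,0],[-0.6,0.7,0,0,0],[-0.72,0.9,0,0,0]]'|grep -E "time|pos"
python3 -m jog '[[-0.3,0.35,0,0.05,0],[-0.5,0.65,0,0.09,0],[-0.68,0.85,0,0.09,0],[-0.72,0.9,0,0.09,0],[-0.72,0.9,0,0.09,0],[-0.72,0.9,0,0.09,0],[-0.72,0.9,0,0.09,0]]'
python3 - <<'E'
from h import *
go((.4475,.0199,.089),np.radians(19.6))
from meas import *
for t in(80,100,115,130): meas('w2',dict(oj=(424,222)),t)
cv2.imwrite('pics/w8.png',grab_frame('wrist')[...,::-1])
E
```

```text
time_s: 21.53
eef_pos: [0.5141, 0.3598, 0.1498]
ee_rot: [-3.047, -0.752, -0.013]
wrist_force: [1.1, 1.6, 0.2]
grip_width: 0.143
grip_force: 58.6
time_s: 21.87
eef_pos: [0.4908, 0.2385, 0.1942]
time_s: 22.12
eef_pos: [0.4668, 0.1284, 0.1928]
time_s: 22.7
eef_pos: [0.4466, 0.02, 0.1936]
ee_rot: [-3.094, -0.539, 0.0]
wrist_force: [-0.4, 0.3, -1.0]
grip_width: 0.145
grip_force: 58.9
shift [0.008 0.004 1.046] turn 0.002 q7 -1.36 yaw 19.8 tilt z [-0.     0.001 -1.   ] t 22.7
w2 oj [449.9  24.1] [ 72.4 120.2] 118.8
w2 oj [448.4  21.9] [ 70.6 115.7] 115.5
w2 oj [445.6  19.6] [ 70.4 105. ] 110.2
w2 oj [446.3  20.1] [ 68.7 103.1] 108.8
```

View pics/w8.png

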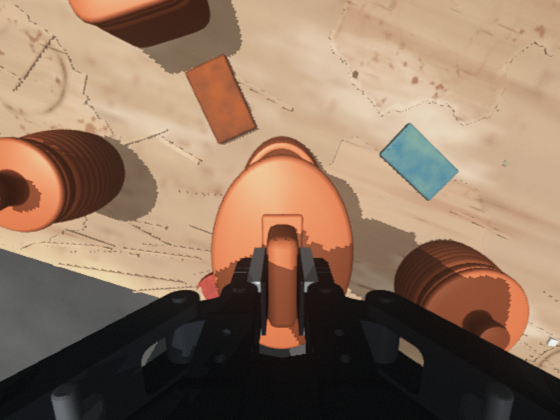

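The oval lid is centred and aligned over the oval jar (rim behind at (281,155)), and the second-view fit agrees at (445.6,19.6). Lowering.

```bash

python3 -m jog '[[0.013,0.003,0.2,0,0],[0.013,0.003,0.4,0,0],[0.013,0.003,0.6,0,0],[0.013,0.003,0.75,0,0],[0.013,0.003,0.86,0,0],[0.013,0.003,0.94,0,0],[0.013,0.003,0.99,0,0],[0.013,0.003,1,0,0],[0.013,0.003,1,0,0]]'|grep -E "time|pos|force"
python3 -m jog '[[0,0,0.01,0,0],[0,0,0.02,0,0],[0,0,0.02,0,0]]'|grep -E "pos|force"
python3 -m jog '[[0,0,0.01,0,0],[0,0,0.01,0,0]]'|grep -E "pos|force"
```

```text
time_s: 23.5
eef_pos: [0.448, 0.0189, 0.0939]
wrist_force: [0.5, -0.1, -1.0]
grip_force: 58.9
eef_pos: [0.4482, 0.0184, 0.0922]
wrist_force: [-0.5, 0.3, -1.7]
grip_force: 58.9
eef_pos: [0.4479, 0.0183, 0.0909]
wrist_force: [1.1, 0.2, -1.5]
grip_force: 58.9
```

```bash

python3 -m jog '[[0,-0.015,0.01,0,0],[0,-0.015,0.015,0,0],[0,-0.015,0.015,0,0]]'|grep -E "pos|force"
python3 -m jog '[[0,0,0.01,0,0],[0,0,0.01,0,0]]'|grep -E "pos|force"
```

```text
eef_pos: [0.4473, 0.0199, 0.0893]
wrist_force: [0.3, 0.1, -1.1]
grip_force: 58.9
eef_pos: [0.4474, 0.0199, 0.0891]
wrist_force: [-4.5, -0.1, 9.1]
grip_force: 60.2
```

```bash

python3 -m jog '[[0,0,0,0,0.3],[0,0,0,0,0.5],[0,0,0,0,0.5],[0,0,0,0,0.5],[0,0,-0.2,0,0.5],[0,0,-0.6,0,0.5],[0,0,-1,0,0.5],[0,0,-1,0,0.5]]'|grep -E "time|pos"
python3 -m jog '[[0.7,0,-0.7,0,0.5],[0.7,0,-0.7,0,0.5],[0.7,0,-0.7,0,0.5],[0.7,0,-0.7,0,0.5],[0.7,0,-0.7,0,0.5],[0.7,0,-0.7,0,0.5]]'|grep -E "time|pos"
python3 - <<'E'
from meas import *
pickle.dump(camera_params('wrist'),open('w9.pkl','wb'))
w=grab_frame('wrist')[...,::-1];cv2.imwrite('pics/w9.png',w)
s=grab_frame('side')[...,::-1]
cv2.imwrite('pics/w9s.png',np.hstack([cv2.resize(w,(430,322)),cv2.resize(s[170:350,200:370],(340,322),interpolation=cv2.INTER_CUBIC)]))
E
```

```text
time_s: 25.0
eef_pos: [0.451, 0.0204, 0.1956]
time_s: 25.5
eef_pos: [0.5123, 0.0429, 0.257]
```

View pics/w9s.png

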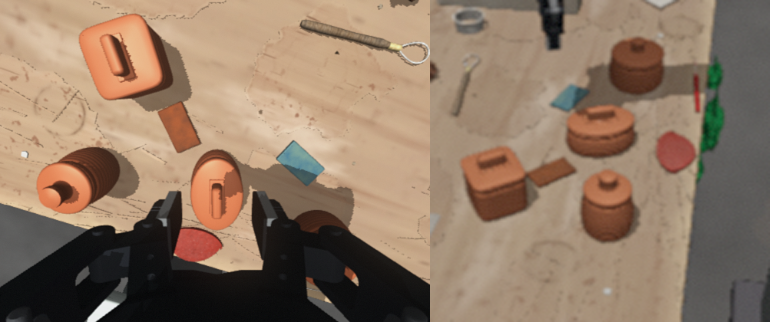

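All four lids sit level on their jars in both views and the gripper is clear, so I am handing in.

```bash
python3 -c "
from station import *
print(sign_off())"
```

```text
the job is handed in; nothing more can be done
None
```

All four lids (small round, large round, square and oval) are on their own jars, looking level in the last wrist and side views with the jars upright where they stood, and the job was handed in at about 25.6 s of the 96 s allowed; the sign-off returned no verdict.

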